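Transfer a row of reagent vessels to a second rack in reverse order

TASK

Move the four vessels from the full rack to the empty rack so that their order is reversed, counted from each rack's loop handle: work through the full rack one vessel at a time, starting with the one beside its handle, and fill the empty rack starting with the bay farthest from its handle, so that the last vessel ends beside that rack's handle. Keep the vessels upright, leave each in its bay once set down, and do not shift the beaker or the timer.

Things in the scene. Friction and masses are not known exactly. Their poses are not given: they have to be found in the camera images.
- rack_full: Holds all four vessels at the start: grey rack fixed to the bench, 72 x 275 mm, rims and dividers 26 mm high, 3 mm thick; a row of four bays 66 x 65 mm, floor 6 mm above the bench; steel loop handle at the -y end only. Origin: centre of the underside; x across the row, y along it away from the handle, z up. Bay centres at x 0, y -102 (first, by the handle), -34, 34, 102 mm. 
- rack_empty: Empty at the start: grey rack fixed to the bench, 72 x 275 mm, rims and dividers 26 mm high, 3 mm thick; a row of four bays 66 x 65 mm, floor 6 mm above the bench; steel loop handle at the -y end only. Origin: centre of the underside; x across the row, y along it away from the handle, z up. Bay centres at x 0, y -102 (first, by the handle), -34, 34, 102 mm. Either rack may be the nearer.
- tube: Screw-cap tube, the tallest vessel: 116 mm high, clear slim body 28 mm across (solid to 100 mm), ribbed cap 34 mm across from about 96 mm up; about 30 g; grasp the body at 40 to 95 mm. Loose; stands upright, in a random bay of the full rack at the start. Origin: centre of its underside, z up.
- screw_bottle: Screw bottle, the widest vessel: 97 mm high, round body 48 mm across up to about 52 mm, tapering to a cap 34 mm across from 78 mm up; about 160 g; grasp the body at 30 to 52 mm or the cap. Loose; stands upright, in a random bay of the full rack at the start. Origin: centre of its underside, z up.
- amber_jar: Squat amber jar with black lid, the lowest vessel: 72 mm high, body 44 mm across up to about 43 mm, neck 36 mm, lid 40 mm across from 55 mm up; about 120 g; grasp the body (fingertips about 32 mm above its underside clear the rack's rim). Loose; stands upright, in a random bay of the full rack at the start. Origin: centre of its underside, z up.
- slim_vial: Slim bare metal sample can, cylindrical, without a coloured cap: 88 mm high, 30 mm across up to about 75 mm; about 60 g; grasp the body. Loose; stands upright, in a random bay of the full rack at the start. Origin: centre of its underside, z up.
- beaker: Bystander: small clear glass beaker, 57 mm across, 70 mm high, standing on the bench to the right of the racks; to be left alone. Origin: centre of its underside.
- timer: Bystander: flat white timer with three round buttons, 62 x 62 mm, 18 mm high, lying on the bench to the right of the racks; to be left alone. Origin: centre of its underside.
Not all that is in view belongs to the job. What is shaped like the amber_jar but turquoise is not meant.

How it is judged:
By the outcome, as a careful person would: the job done as asked, in the order asked, and still so for the second after the job is handed in, with the robot touching nothing.
It also fails if it takes over 104 s, if anything falls off the work surface, if the arm or the gripper's body presses on something with over 40 N, if the wrist force passes 120 N, or if a joint passes its speed limit or range.

ROBOT

A 6-joint arm with a two-finger parallel gripper is mounted at the origin on the work surface; the furniture and walls round the work are solid. World frame = base frame: x ahead of the robot, y to its left, z up, the work surface at z = 0. Lengths are in m, angles in rad, forces in N, time in s.
With the tool pointing down it reaches from about 0.2 to 0.875 m from the base axis. Payload 3.4 kg.
Tool frame: the origin (TCP) lies between the finger pads; the fingertips stand 25 mm ahead of it and the grasp point (between the pads) lies 6 mm ahead of it (r.nose_length is the z of the fingertips in the tool frame, in m); z points along the fingers, x is the direction in which the jaws open and shut, and the axes are right-handed (so a half turn about z gives the same grasp; the last joint's range is limited). The gripper opens to 94 mm and grips with 3 to 60 N. Pads are 16 mm wide; open, the fingers measure 119 mm over their backs; the gripper's body (75 mm by 177 mm) begins 78 mm behind the grasp point.
Start: joints at [1.181, 0.276, 1.505, -0, 1.361, -0.121], TCP at [0.153, 0.554, 0.23] pointing down, gripper open.
Joint ranges: [-2.89, 2.89], [-0.75, 2.08], [0.22, 2.7], [-1.18, 4.32], [0.11, 2.71], [-2.7, 2.7]. Speed limits (rad/s): [2.57, 2.57, 3.14, 3.14, 3.14, 3.14].

INTERFACE

Orientations are given as a unit quaternion [w, x, y, z].
In Python, from plant import r, gripper_to, inverse_kinematics, vision, models, telemetry gives the robot as it stands. Calls block until the motion is done:
- r.move_to(position, orientation): joint-space move of the TCP to a pose.
- r.move_l(position, rot=None, vel=0.15, guard=None): straight line of the TCP; rot=None keeps the orientation; vel is the mean speed in m/s. With guard (N) it stops when the force on the tool has changed by that much, and returns True; else False.
- r.movej(angles): joint-space move.
- gripper_to(opening, f_grip=None): finger opening in m; f_grip is the grip in N (None keeps the last); returns when the fingers have stopped.
- r.hold(seconds).
- inverse_kinematics(position, orientation): joint angles nearest the present ones, or None.
- vision.snapshot(name): name is "scene" or "top" or "wrist"; returns the picture (420x560x3 uint8, red, green, blue); there is no depth.
- vision.get_calibration(name): a dict with "fx", "fy", "cx", "cy" (pixels), "D" ([k1, k2, p1, p2, k3] as OpenCV has them; the pictures are not rectified), "position" and "orientation" of the camera in the world. Camera axes: x right, y down, z forward; pixel columns grow to the right and rows downward; lengths in m; the calibration is good to about 2 mm. A picture is of the moment at which its call begins: read the wrist's pose just before it. get_calibration takes no time and is no camera call; for the wrist camera it gives the pose at the moment of the call.
A pose or a line that the arm cannot do raises r.PlanningError and nothing moves.
- r.sign_off(): hands the job in, once; it reports no verdict.
Trained networks look in the newest picture that a camera, given by its name, has taken for a name from the list of things; names that differ only in an ending like _2 or _b are one class to them, and where a whole thing is asked for, a point or a joint stands for the part that bears it (a point fixed in the world has none). Each returns a list of dicts, best first, with "score" (0 to 1); they miss things now and then, are a little off and sometimes report something else, mostly with a low value. They report only what shows in the picture. A call takes as long as a camera call. They do not tell look-alikes from the thing itself.
- models.boxes_of(thing, camera): "at" ([x, y, z] in m, in world coordinates, good to about 4 mm: the middle of the surface that is visible of it).
- models.regions_of(thing, camera): "pixels" (420x560 bool, what is visible of it).
- models.mark_of(thing, camera): "at" ([x, y, z] in m, in world coordinates, good to about 4 mm: a listed point, or the origin of a listed thing).
Readings, each from a call of its own:
- telemetry.current_t(): time.
- telemetry.current_joints(): joint angles.
- telemetry.current_dq(): joint speeds.
- telemetry.current_joint_efforts(): joint torques, N m.
- telemetry.current_ee_pos(): TCP position.
- telemetry.current_tool_rot(): TCP orientation.
- telemetry.current_wrist_force(): force on the tool from outside, world axes, zero at the start.
- telemetry.current_torque(): the same for the moment, N m.
- telemetry.current_opening(): finger opening in m.
Only numpy, scipy, OpenCV 4.12 (cv2) and the standard library are available. Lean on these libraries where they do the work, as an engineer would, in place of code of your own. Each camera call takes 0.05 s, during which the arm holds its last target. There are 200 camera calls.

## Working session

There is one attempt and no reset: what is moved stays moved. The work goes in short steps, each a Python script; the robot and the scene stay as the last script left them, time stands still between calls to the robot, and variables do not carry over. Pictures are saved under pics/ and viewed, about 12 in all and at most 16, crops included, and the job is handed in when it is done.

```bash
ls; mkdir -p pics; python3 - <<'E'
from plant import r, vision, models, telemetry
import cv2, numpy as np
for c in ("scene","top"):
    im=vision.snapshot(c); cv2.imwrite(f"pics/{c}0.png",im[:,:,::-1])
    k=vision.get_calibration(c); print(c,k["position"],k["orientation"],k["fx"])
    for t in ("rack_full","rack_empty","tube","screw_bottle","amber_jar","slim_vial","beaker","timer"):
        for d in models.mark_of(t,c)[:3]: print(t,np.round(d["at"],3),round(d["score"],2))
print(telemetry.current_t(), telemetry.current_tool_rot())
E
```

```text
pics
scene [-0.08959406 -0.84812833  0.53734974] [-0.46161787  0.80637763 -0.32566574  0.17494535] 482.5266802864463
rack_full [ 0.485 -0.197 -0.002] 0.74
rack_full [ 0.481 -0.162  0.005] 0.28
rack_empty [ 0.648 -0.132  0.004] 0.93
tube [ 0.486 -0.3    0.007] 0.94
screw_bottle [ 0.488 -0.227  0.008] 0.59
amber_jar [ 0.482 -0.097  0.007] 0.95
amber_jar [ 0.231 -0.353 -0.001] 0.62
amber_jar [0.473 0.012 0.   ] 0.6
slim_vial [ 0.481 -0.162  0.004] 0.66
beaker [ 0.502 -0.495 -0.002] 0.95
timer [ 0.645 -0.432 -0.003] 0.72
top [ 0.31575983 -0.23630981  1.08330289] [ 0.03983254 -0.69582665  0.71595585 -0.04056929] 415.3675228413043
rack_full [ 0.486 -0.195  0.004] 0.72
rack_empty [ 0.645 -0.13   0.002] 0.9
tube [ 0.492 -0.304  0.007] 0.79
screw_bottle [ 0.487 -0.234  0.01 ] 0.9
screw_bottle [ 0.484 -0.193  0.004] 0.41
amber_jar [ 0.479 -0.094  0.008] 0.83
amber_jar [ 0.47   0.014 -0.001] 0.74
amber_jar [ 0.228 -0.353 -0.001] 0.67
slim_vial [ 0.486 -0.157  0.004] 0.71
slim_vial [ 0.486 -0.196  0.002] 0.66
beaker [ 0.496 -0.495  0.002] 0.94
timer [ 0.644 -0.43  -0.004] 0.63
0.9 [-3.93086518e-05  7.95481615e-01  6.05977714e-01  9.47244718e-05]
```

View pics/scene0.png

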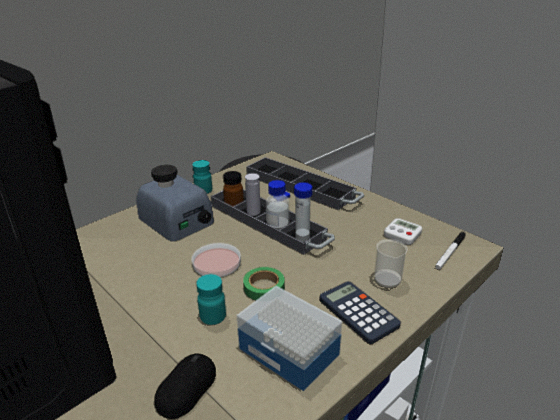

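View pics/top0.png

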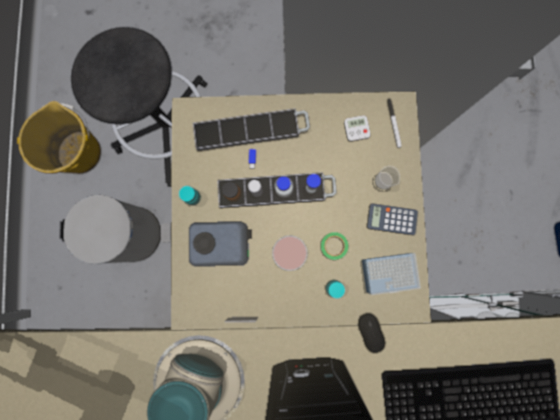

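The scene shows the full rack, from handle (scene 325,240; top 330,186) outwards: tube, screw bottle, slim vial, amber jar. The empty rack's handle is at top (303,122). Both handles point to -y. Amber jar candidates: top (232,191), brown with a black lid and in the rack, is the one meant. The two turquoise jars at (190,195) and (337,289) are decoys.

```bash
cat > h.py <<'E'
from plant import r, gripper_to, inverse_kinematics, vision, models, telemetry
import numpy as np, cv2
from scipy.spatial.transform import Rotation as R
def q(psi): return [0.,np.cos(psi/2),np.sin(psi/2),0.]
def cam(k):
    K=np.array([[k["fx"],0,k["cx"]],[0,k["fy"],k["cy"]],[0,0,1.]]); w,x,y,z=k["orientation"]
    return K,np.array(k["D"],float),R.from_quat([x,y,z,w]).as_matrix(),np.array(k["position"])
def on_plane(k,px,z):
    K,D,M,p=cam(k); u=cv2.undistortPoints(np.float64(px).reshape(-1,1,2),K,D)[:,0]
    d=np.c_[u,np.ones(len(u))]@M.T; return p+d*((z-p[2])/d[:,2])[:,None]
def proj(k,P):
    K,D,M,p=cam(k); rv=cv2.Rodrigues(M.T)[0]
    return cv2.projectPoints(np.float64(P).reshape(-1,1,3),rv,-M.T@p,K,D)[0][:,0]
E
python3 - <<'E'
from h import *
import pickle
out=[]
for i,pos in enumerate([[0.50,-0.22,0.36],[0.58,-0.12,0.36]]):
    r.move_to(pos,q(0.06)); k=vision.get_calibration("wrist"); im=vision.snapshot("wrist")
    cv2.imwrite(f"pics/w{i}.png",im[:,:,::-1]); reg={}
    print("cam",np.round(k["position"],3),telemetry.current_t(),np.round(telemetry.current_joints(),2))
    for t in ("rack_full","rack_empty"):
        d=models.regions_of(t,"wrist")
        if d: reg[t]=d[0]["pixels"]
    for t in ("rack_full","rack_empty","tube","screw_bottle","slim_vial","amber_jar"):
        for d in models.mark_of(t,"wrist")[:2]: print(t,np.round(d["at"],4),round(d["score"],2))
    for t,m in reg.items():
        c=max(cv2.findContours(m.astype(np.uint8),0,2)[0],key=cv2.contourArea)
        P=on_plane(k,c[:,0].astype(float),0.026)
        b=cv2.boxPoints(cv2.minAreaRect((P[:,:2]*1000).astype(np.float32))); print(t,len(c),np.round(b))
    out.append((k,reg,im))
pickle.dump(out,open("w.pkl","wb"))
E
```

```text
cam [ 0.497 -0.145  0.515] 3.9583 [-0.54  0.19  1.31  0.    1.64 -0.6 ]
rack_full [ 0.4847 -0.1945 -0.0009] 0.66
rack_empty [ 0.6482 -0.1324  0.0033] 0.79
tube [ 0.4867 -0.3031  0.0027] 0.77
screw_bottle [ 0.4894 -0.2329  0.0062] 0.9
slim_vial [ 0.4831 -0.1599  0.0065] 0.64
amber_jar [ 0.2315 -0.3503  0.0026] 0.96
amber_jar [ 0.4782 -0.0981  0.0085] 0.6
rack_full 133 [[ 442.  -61.]
 [ 457. -365.]
 [ 531. -361.]
 [ 516.  -57.]]
rack_empty 87 [[ 591.   -0.]
 [ 627. -304.]
 [ 705. -294.]
 [ 669.    9.]]
cam [ 0.577 -0.046  0.515] 4.9833 [-0.32  0.26  1.21 -0.    1.67 -0.38]
rack_empty [ 0.6497 -0.1341  0.0013] 0.6
tube [ 0.4884 -0.3014  0.0036] 0.66
screw_bottle [ 0.4903 -0.2299  0.0057] 0.75
slim_vial [ 0.4824 -0.1612  0.0044] 0.57
amber_jar [ 0.479  -0.0987  0.008 ] 0.76
amber_jar [0.4712 0.0113 0.0017] 0.67
rack_full 137 [[ 442.  -59.]
 [ 456. -365.]
 [ 533. -361.]
 [ 519.  -56.]]
rack_empty 79 [[ 596.    2.]
 [ 630. -303.]
 [ 705. -295.]
 [ 671.   10.]]
```

```bash
python3 - <<'E'
from h import *
import pickle
W=pickle.load(open("w.pkl","rb"))
racks=[(.486,-.196,.0475),(.649,-.132,.114)]
ims=[]
for k,reg,im in W:
    im=cv2.resize(im[:,:,::-1].copy(),None,fx=2,fy=2,interpolation=cv2.INTER_CUBIC)
    for x,y,a in racks:
        c,s=np.cos(a),np.sin(a)
        def T(P): P=np.float64(P); return np.c_[x+c*P[:,0]-s*P[:,1],y+s*P[:,0]+c*P[:,1],P[:,2]]
        segs=[[(sx*.036,-.1375),(sx*.036,.1375)] for sx in(-1,1)]+[[(-.036,v),(.036,v)] for v in(-.1375,-.068,0,.068,.1375)]
        for sg in segs:
            p=proj(k,T([(u,v,.026) for u,v in sg]))*2
            cv2.line(im,tuple(map(int,p[0])),tuple(map(int,p[1])),(0,255,0),1)
    ims.append(im)
cv2.imwrite("pics/ov.png",ims[1][:600,160:960])
cv2.imwrite("pics/ov0.png",cv2.resize(ims[0],None,fx=.7,fy=.7,interpolation=cv2.INTER_AREA)[:590,:])
E
```

```text
(no output)
```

View pics/ov0.png

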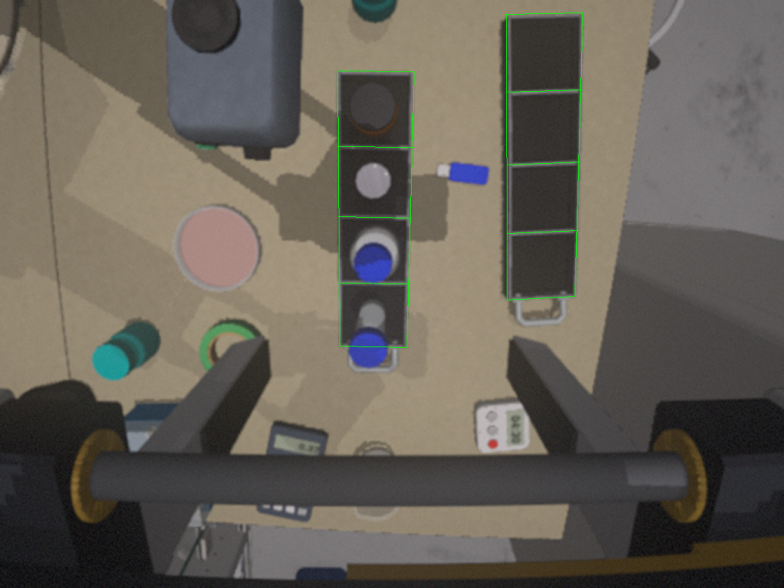

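View pics/ov.png

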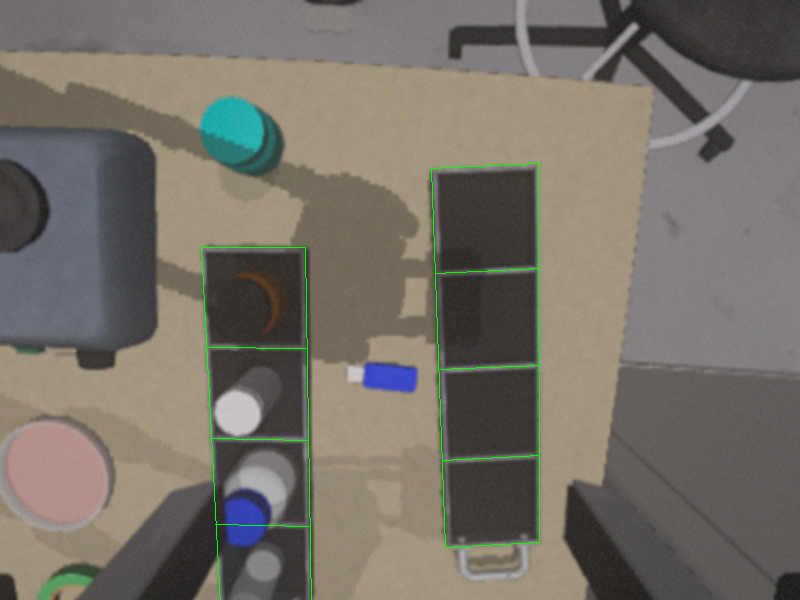

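The overlay of the estimated rack poses matches the rims and dividers to about 2 mm in both wrist views, so the 26 mm rim height holds too. Vessel order is confirmed. The brown-rimmed, black-lidded jar in the far bay (ov.png 245,300) is the amber jar. The turquoise one at (235,130) is a decoy. Starting with the tube.

```bash
cat >> h.py <<'E'
EX,EY,EA=.649,-.132,.114; FA=.0475
V={"tube":((.4880,-.3015),.065,.102,.028),"screw_bottle":((.489,-.2315),.047,.034,.048),
   "slim_vial":((.4835,-.161),.052,-.034,.030),"amber_jar":((.4795,-.0970),.051,-.102,.044)}
def transfer(n,f=20,quick=.3):
    (x,y),h,b,w=V[n]; g=.006+h+.006; up=g+.118
    ex,ey=EX-np.sin(EA)*b,EY+np.cos(EA)*b
    gripper_to(.094) if telemetry.current_opening()<.09 else None
    r.move_l([x,y,max(up,.2)],q(FA),vel=quick)
    if r.move_l([x,y,g],None,vel=.15,guard=8): print("blocked going down",telemetry.current_ee_pos()); return
    gripper_to(w-.008,f); print(n,"opening",round(telemetry.current_opening(),4))
    r.move_l([x,y,up],None,vel=.15); print("lifted opening",round(telemetry.current_opening(),4),"F",np.round(telemetry.current_wrist_force(),2))
    if telemetry.current_opening()<w-.007: print("lost"); return
    r.move_l([ex,ey,up],q(EA),vel=.25)
    r.move_l([ex,ey,g+.012],None,vel=.15)
    print("touch",r.move_l([ex,ey,g-.001],None,vel=.03,guard=3),np.round(telemetry.current_ee_pos(),4),"want",np.round([ex,ey,g],4))
    gripper_to(.094); r.move_l([ex,ey,.22],None,vel=.2); print("t",round(telemetry.current_t(),1))
E
python3 - <<'E'
from h import *
r.move_l([.488,-.3015,.25],q(FA),vel=.3)
transfer("tube",15)
im=vision.snapshot("scene"); cv2.imwrite("pics/s1.png",im[130:280,180:380,::-1].repeat(3,0).repeat(3,1))
for d in models.mark_of("tube","scene")[:2]: print(np.round(d["at"],3),d["score"])
E
```

```text
tube opening 0.0276
lifted opening 0.0282 F [ 0.32 -0.76 -1.27]
touch True [ 0.6375 -0.0306  0.0767] want [ 0.6374 -0.0307  0.077 ]
t 14.2
[ 0.638 -0.029  0.009] 0.85
```

View pics/s1.png

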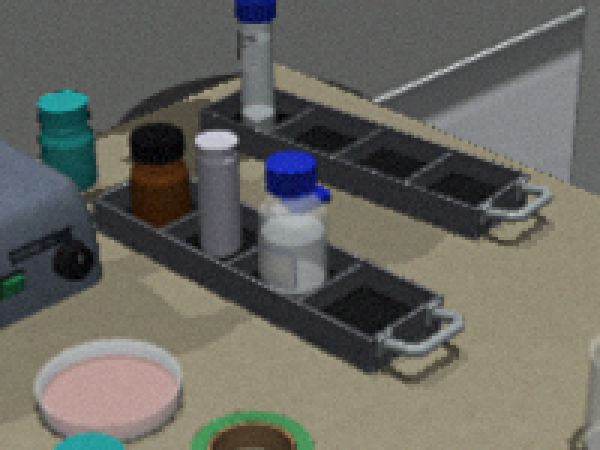

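The tube stands upright in the empty rack's far bay (crop 258,110), and the other three vessels have not moved. Next the bottle and the vial.

```bash
python3 - <<'E'
from h import *
for n,f in (("screw_bottle",30),("slim_vial",20)):
    transfer(n,f)
    im=vision.snapshot("scene"); cv2.imwrite(f"pics/s_{n}.png",im[130:280,180:380,::-1].repeat(3,0).repeat(3,1))
    m=models.mark_of(n,"scene"); print([(np.round(d["at"],3),round(d["score"],2)) for d in m[:2]])
    b=V[n][2]; p=np.array([EX-np.sin(EA)*b,EY+np.cos(EA)*b])
    if not any(np.linalg.norm(d["at"][:2]-p)<.02 for d in m): print("not placed"); break
E
```

```text
screw_bottle opening 0.0465
lifted opening 0.0467 F [-0.18  0.08 -1.61]
touch True [ 0.6451 -0.0981  0.0589] want [ 0.6451 -0.0982  0.059 ]
t 22.2
[(array([ 0.648, -0.094,  0.004]), 0.57)]
slim_vial opening 0.0299
lifted opening 0.0294 F [ 1.48  0.4  -0.96]
touch True [ 0.6529 -0.1658  0.0638] want [ 0.6529 -0.1658  0.064 ]
t 30.1
[(array([ 0.65 , -0.169,  0.006]), 0.76)]
```

```bash
ls pics
```

```text
ov.png
ov0.png
s1.png
s_screw_bottle.png
s_slim_vial.png
scene0.png
top0.png
w0.png
w1.png
```

View pics/s_slim_vial.png

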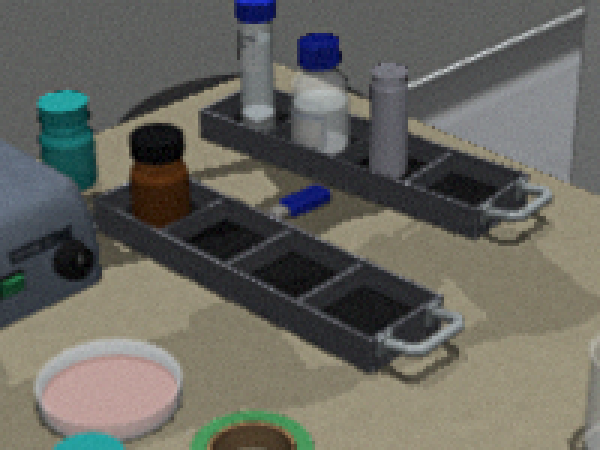

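The bottle (320,110) and vial (388,130) stand upright in their bays. This enlarged crop also confirms the amber jar at (160,175): brown glass, black lid, in the rack. The turquoise jar is at (65,140). Moving the amber jar now.

```bash
python3 - <<'E'
from h import *
transfer("amber_jar",30)
p=telemetry.current_ee_pos(); r.move_l([.50,-.22,.36],None,vel=.25); r.hold(.5)
im=vision.snapshot("scene"); cv2.imwrite("pics/s_end.png",cv2.resize(im[130:330,160:427,::-1],None,fx=3,fy=3))
for n in ("tube","screw_bottle","slim_vial","amber_jar","beaker","timer"):
    print(n,[(np.round(d["at"],3),round(d["score"],2)) for d in models.mark_of(n,"scene")[:2]])
cv2.imwrite("pics/w_end.png",vision.snapshot("wrist")[:,:,::-1])
E
```

```text
amber_jar opening 0.043
lifted opening 0.0428 F [ 0.27  0.07 -2.21]
touch True [ 0.6607 -0.2334  0.0627] want [ 0.6606 -0.2333  0.063 ]
t 38.1
tube [(array([ 0.639, -0.029,  0.009]), 0.84)]
screw_bottle [(array([ 0.648, -0.096,  0.007]), 0.76)]
slim_vial [(array([ 0.648, -0.167,  0.005]), 0.76)]
amber_jar [(array([ 0.66 , -0.231,  0.01 ]), 0.96), (array([ 0.227, -0.352, -0.002]), 0.96)]
beaker [(array([ 0.502, -0.496, -0.002]), 0.73)]
timer [(array([ 0.637, -0.03 ,  0.007]), 0.71), (array([ 0.646, -0.429, -0.001]), 0.69)]
```

View pics/s_end.png

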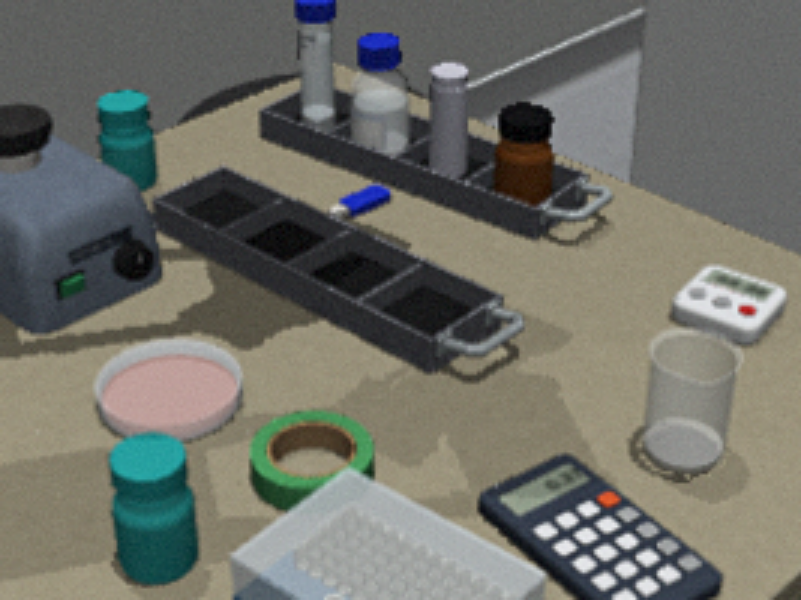

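View pics/w_end.png

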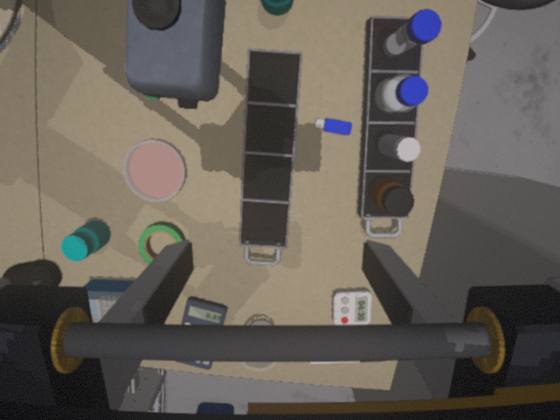

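All four vessels stand upright in the right bays, with the amber jar beside the handle (scene crop 525,155; wrist 393,195). The beaker and timer have not moved.

```bash
python3 -c "
from h import *
r.sign_off(); print(telemetry.current_t())"
```

```text
the job is handed in; nothing more can be done
the job is handed in; nothing more can be done
```

All four vessels are now in the formerly empty rack in reversed order, and the job is handed in. They were moved one at a time, starting from the full rack's handle. Counted from the far bay to the handle, they stand as tube, screw bottle, slim vial, amber jar.

- **Position:** the final scene and wrist pictures show all four upright in their bays. The networks' readings agree with the intended bay centres to about 5 mm.
- **Beaker and timer:** both read within about 2 mm of where they started.
- **Time:** the last vessel was set down at about 38 s.
- **One false report:** the timer network's top-scoring hit was at the tube's place. Its second hit, and the pictures, show the timer where it was.

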